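# Reset a needle valve to two turns open

### The arm

A 7-joint arm with a two-finger parallel gripper is mounted at the origin on a cart in front of the work surface, level with it; the furniture and walls round the work are solid. World frame = base frame: x ahead of the robot, y to its left, z up, the work surface at z = 0. Lengths are in m, angles in rad, forces in N, time in s.
With the tool pointing down it reaches from about 0.425 to 0.925 m from the base axis. Payload 6.8 kg.
Tool frame: the origin (TCP) lies at the centre of the arm's flange, where the gripper is bolted on; the fingertips stand 182 mm ahead of it and the grasp point (between the pads) lies 163 mm ahead of it; z points along the fingers, y is the line along which they close (so a half turn about z gives the same grasp; the last joint's range is limited). The gripper opens to 88 mm and grips with 3 to 60 N. Pads are 20 mm wide; open, the fingers measure 115 mm over their backs; the gripper's body (75 mm by 178 mm) begins 61 mm behind the grasp point.
Start: joints at [1.01, 0.477, 0.022, 1.555, -0.011, 1.109, -0.083], TCP at [0.295, -0.607, 0.405] pointing down, gripper open.
Joint ranges: [-2.96, 2.96], [-0.34, 2.1], [-1.41, 1.46], [0.24, 2.44], [-1.37, 4.51], [0.17, 1.92], [-2.96, 2.96]. Speed limits (rad/s): [2.39, 2.39, 3.14, 3.14, 3.14, 3.14, 3.14].

### API

Orientations are given as a unit quaternion [w, x, y, z].
In Python, from rig import get_state, snapshot, calibration, job_done gives the robot as it stands. The module is installed in compiled form; this text tells all that it offers.
- The arm moves only by the tool servo_tool, never from a script. Its argument "series" is a list of rows, each an object with "gripper": the closure in counts, from 0 (fully open) to 255 (shut); "offset": the shift along the tool's x, y, z in cm, a list of three; "angular": the turn, a rotation vector about the tool's x, y, z in rad, a list of three. A call has 1 to 5 rows; each row shifts and turns the commanded pose from where the row before left it, along the tool's axes as they then stand; what a row does not reach is not made up. A row lasts 1/8 s, in which the tool goes at most 62.5 mm and 10.7 degrees, less where a joint would pass 70% of its speed; a pose out of reach is approached as far as the arm can. A call is refused whole if a number of a shift passes 6.25 or a number of a turn 0.188, either way. A call with a gripper value outside its range is refused whole. The fingers move at their own pace and stop on an object; "newtons" is the grip in N (left out, the last holds). Time passes only in rows, so rows that do not move let the fingers close. It gives the time, the measured TCP pose, the force, the opening and the grip force at its end, in the units of the state.
- get_state(): the state, without advancing time (a new reading comes with each control period).
- snapshot(name): name is "scene" or "top"; returns the picture (480x640x3 uint8, blue, green, red); there is no depth.
- calibration(name): a dict with "fx", "fy", "cx", "cy" (pixels), "world_from_camera" (4x4, takes a point from camera to world coordinates). Camera axes: x right, y down, z forward; pixel columns grow to the right and rows downward; lengths in m; the calibration is good to about 2 mm. A picture is of the moment at which its call begins. calibration takes no time and is no camera call.
- job_done(): hands the job in; it is judged then, once.
The state is a dict: "clock": time; "q": joint angles; "qvel": joint speeds; "joint_efforts": joint torques, N m; "eef_pos": TCP position; "orientation": TCP orientation; "force": force on the tool from outside, world axes, zero at the start; "ft_torque": the same for the moment, N m; "opening": finger opening in m; "gripper_force": force on a finger pad.
Only numpy, scipy, OpenCV 4.12 (cv2) and the standard library are available. Lean on these libraries where they do the work, as an engineer would, in place of code of your own. Each camera call takes 0.05 s, during which the arm holds its last target. There are 200 camera calls.

### The job

Set the larger of the two bench needle valves to its working opening: by the upright handle on its wheel, screw it clockwise (seen from above) all the way shut against its stop and pause there a moment, then back it off exactly two full turns counterclockwise without running well past that, and finish while still gripping that handle, keeping the wheel still. Leave the smaller valve and everything else on the bench as they are.

Things in the scene. Friction and masses are not known exactly. Their poses are not given: they have to be found in the camera images.
- big_handle: upright plain grey handle on the rim of the LARGER of two hand-wheel valves: a round sleeve 18 mm in diameter and 42 mm tall that spins freely on its pin. The origin is the sleeve's centre (about 123 mm above the bench, 17 mm + 21 mm above the wheel's underside); z is up. It can be gripped from above and led round in a circle without turning the gripper. The wheel's rim (12 mm thick) ends 5 mm below the sleeve's lower end, the boss under the sleeve 2 mm below it.
- big_hub (a point): point on the upright axis of the larger wheel, at the height of the middle of its handle. The handle's axis circles this point at a radius of 50 mm. Nothing stands at this point: the hub ends 20 mm below it. Take care of the black computer tower to the right of the valves: it fills x 0.48 to 0.88, y -0.26 to -0.44 and stands some 0.40 m tall with what lies on it, between the arm's start and the valves on some arms.
- big_wheel (a joint): angle of the larger wheel in rad, over several turns: 0 is shut, against a solid stop; it grows as the wheel turns counterclockwise seen from above (opening), 6.283 a turn, and is never open more than 19. At the start the valve stands between about a third of a turn and one turn open. Turning it takes about 0.12 N m (2 to 4 N at the handle); it stays where it is left.
- small_handle: the same kind of handle on the SMALLER valve, 12 mm in diameter and 28 mm tall, origin at its centre (about 91 mm above the bench), 30 mm from that wheel's axis. Not to be turned. The two valves are alike (steel foot, grey body, bare metal wheel) but for size (the rims measure 112 mm and 72 mm across) and are at times swapped left and right; each is bolted down with its axis upright.
- calculator: pocket calculator, 118 x 70 x 14 mm, lying between the valves; origin at the centre of its underside. A bystander.
- filter_tin: round tin with a lid, 58 mm across, 24 mm high, between the valves; origin at the centre of its underside. A bystander.
- septa_pot: small pot with a screw lid, 40 mm across, 42 mm high, on the left; origin at the centre of its underside. A bystander.
- timer: small timer, 62 x 56 x 16 mm, at the front right; origin at the centre of its underside. A bystander.
- beaker_100: clear beaker, 52 mm across, 68 mm high, back right; origin at the centre of its underside. A bystander.
- amber_100: brown bottle, 52 mm across, 105 mm high, on the left; origin at the centre of its underside. A bystander.

How it is judged:
By the outcome, as a careful person would: the job done as asked, in the order asked, and still so for the second after the job is handed in, while the arm keeps its last pose, push and grip.
It also fails if it takes over 67 s, if anything falls off the work surface, if the arm or the gripper's body presses on something with over 40 N, if the wrist force passes 120 N, or if a joint passes its speed limit or range.

## Working session

There is one attempt and no reset: what is moved stays moved. The work goes in short steps, Python scripts to look and compute and a tool call to move; the robot and the scene stay as the last step left them, time stands still between calls to the robot, and variables do not carry over. Pictures are saved under pics/ and viewed, at most 10 in all, crops included, and the job is handed in when it is done.

Besides the shell and the picture viewer there is one more tool, called after ">>>" by a JSON object that holds its "api" and its "payload". servo_tool: Moves the arm, as the interface text tells. Its arguments: {"type":"object","properties":{"series":{"type":"array","items":{"type":"object","properties":{"gripper":{"type":"number"},"offset":{"type":"array","items":{"type":"number"}},"angular":{"type":"array","items":{"type":"number"}}}}},"newtons":{"type":"number"}},"required":["series"]}

```bash
mkdir -p pics
python3 - <<'E'
from rig import *
import cv2,numpy as np
for n in("scene","top"):
    cv2.imwrite(f"pics/{n}0.png",snapshot(n));c=calibration(n);print(n,c["fx"],c["cx"],c["cy"],np.round(c["world_from_camera"],3).tolist())
s=get_state();print(s)
E
```

```text
scene 533.301217350496 318.3589307471878 244.07796185992171 [[-0.765, -0.395, 0.509, -0.117], [-0.644, 0.475, -0.599, 0.824], [-0.005, -0.786, -0.618, 0.889], [0.0, 0.0, 0.0, 1.0]]
top 476.5938039534894 319.76413913120814 232.9827874674236 [[0.081, -0.976, 0.2, 0.262], [-0.997, -0.08, 0.015, 0.05], [0.001, -0.2, -0.98, 1.389], [0.0, 0.0, 0.0, 1.0]]
{'clock': 0.1, 'q': array([ 1.00990221,  0.47776081,  0.02235749,  1.55632873, -0.01148542,
        1.10930973, -0.08308881]), 'qvel': array([-7.58157612e-04, -1.13224481e-04,  1.16266854e-03, -2.17323262e-03,
        6.55351078e-05, -7.90886813e-04, -1.03337298e-03]), 'joint_efforts': array([ 5.77012310e-03, -5.84095931e+01,  1.54075228e+00, -2.73317009e+01,
       -5.41355554e-02,  1.30800917e-02,  5.55081203e-05]), 'eef_pos': array([ 0.29519574, -0.60676521,  0.40375998]), 'orientation': array([-7.98640398e-04,  9.74478338e-01,  2.24479987e-01, -2.57384293e-04]), 'force': array([ 0.99752967, -0.22089309,  0.23105385]), 'ft_torque': array([ 0.02318153, -0.01720053,  0.00802781]), 'gripper_force': 0.0, 'opening': 0.08817676241868735}
```

View pics/top0.png

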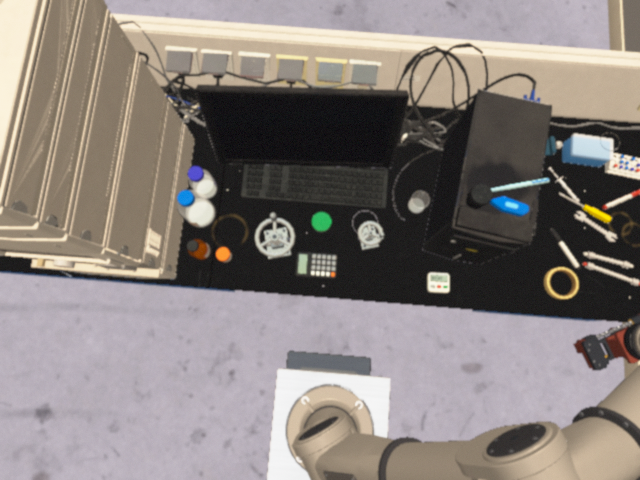

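View pics/scene0.png

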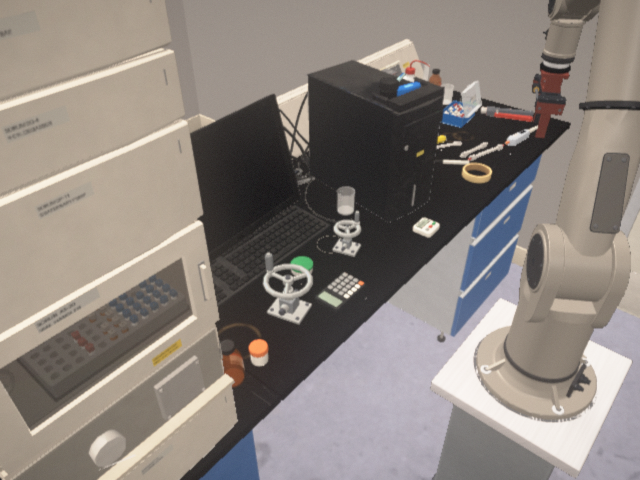

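The larger valve is on the left: top view about (275,237), scene view about (288,280), with its handle near (268,263). The smaller valve is at (369,233) in the top view.

Run:
```python
import cv2,numpy as np
a=cv2.imread("pics/top0.png")[200:275,235:310];b=cv2.imread("pics/scene0.png")[240:330,245:335]
a=cv2.resize(a,(400,400),interpolation=2);b=cv2.resize(b,(400,400),interpolation=2)
cv2.imwrite("pics/c0.png",np.hstack([a,b]))
```

```text
(no output)
```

View pics/c0.png

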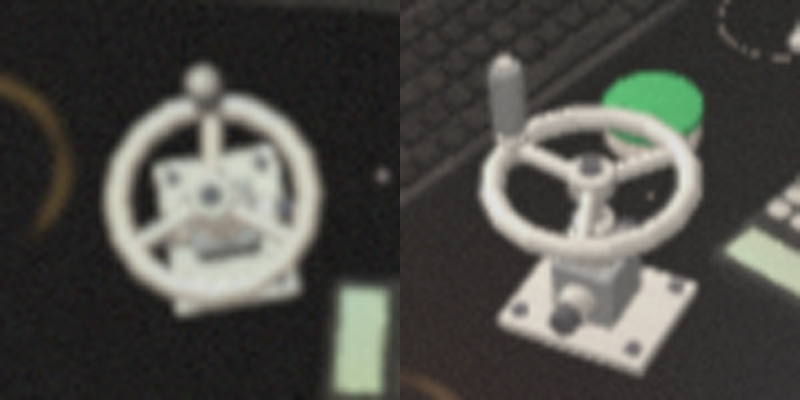

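```bash
cat > h.py <<'E'
from rig import *
import numpy as np
from scipy.spatial.transform import Rotation as R
def ray(n,u,v):
    c=calibration(n);T=np.array(c["world_from_camera"])
    return T[:3,3],T[:3,:3]@[(u-c["cx"])/c["fx"],(v-c["cy"])/c["fy"],1]
def at(n,u,v,z):
    o,d=ray(n,u,v);return o+d*(z-o[2])/d[2]
def tri(a,b):
    A=[];B=[]
    for n,u,v in(a,b):
        o,d=ray(n,u,v);d/=np.linalg.norm(d);P=np.eye(3)-np.outer(d,d);A.append(P);B.append(P@o)
    return np.linalg.lstsq(np.vstack(A),np.hstack(B),rcond=None)[0]
def proj(n,p):
    c=calibration(n);T=np.linalg.inv(np.array(c["world_from_camera"]));q=T[:3,:3]@p+T[:3,3]
    return round(c["fx"]*q[0]/q[2]+c["cx"],1),round(c["fy"]*q[1]/q[2]+c["cy"],1)
def Rt():
    w,x,y,z=get_state()["orientation"];return R.from_quat([x,y,z,w])
E
python3 - <<'E'
from h import *
np.set_printoptions(precision=4,suppress=True)
t=("top",274.9,236.9);s=("scene",288,280.5)
print("hub",at(*t,.091),at(*s,.091),tri(t,s))
t=("top",273.1,215);s=("scene",268.9,254.)
print("htop",at(*t,.142),at(*s,.142),tri(t,s),"mid",at("scene",269.3,262,.123))
for n,u,v in[("laptop",388,167),("laptopL",226,163),("kbdfrontR",386,207),("kbL",242,200)]:print(n,at("top",u,v,.02))
print("laptop topL/R",at("top",197,86,.25),at("top",406,92,.25),"cab",at("top",165,278,.4),at("top",195,130,.4),at("top",165,278,.0))
print("bot",at("top",186,198,.15),at("top",196,173,.15))
print(Rt().as_matrix())
E
```

```text
hub [0.5059 0.1927 0.091 ] [0.507 0.194 0.091] [0.5067 0.1932 0.0904]
htop [0.5558 0.198  0.142 ] [0.5589 0.197  0.142 ] [0.5561 0.1983 0.1439] mid [0.5557 0.2007 0.123 ]
laptop [ 0.761  -0.1183  0.02  ]
laptopL [0.7338 0.3706 0.02  ]
kbdfrontR [ 0.636  -0.1189  0.02  ]
kbL [0.6226 0.3092 0.02  ]
laptop topL/R [0.858  0.4173 0.25  ] [ 0.8855 -0.1259  0.25  ] cab [0.3428 0.3776 0.4   ] [0.6738 0.3593 0.4   ] [0.3753 0.5101 0.    ]
bot [0.5817 0.4356 0.15  ] [0.6539 0.4181 0.15  ]
[[ 0.8992  0.4375 -0.0009]
 [ 0.4375 -0.8992  0.0014]
 [-0.0001 -0.0017 -1.    ]]
```

>>> {"api": "servo_tool", "payload": {"series": [{"gripper":0,"offset":[0,0,0],"angular":[0,0,-0.186]},{"gripper":0,"offset":[0,0,0],"angular":[0,0,-0.186]},{"gripper":0,"offset":[0,0,0],"angular":[0,0,-0.186]},{"gripper":0,"offset":[0,0,0],"angular":[0,0,-0.186]},{"gripper":0,"offset":[0,0,0],"angular":[0,0,-0.186]}]}}

```text
clock: 0.72
eef_pos: [0.2952, -0.6069, 0.4041]
orientation: [-0.001, 0.768, 0.64, 0.0]
force: [0.7, 0.9, -0.9]
opening: 0.0875
gripper_force: 0.0
```

>>> {"api": "servo_tool", "payload": {"series": [{"gripper":0,"offset":[0,0,0],"angular":[0,0,-0.186]},{"gripper":0,"offset":[5,0.9,0],"angular":[0,0,0]},{"gripper":0,"offset":[5,0.9,0],"angular":[0,0,0]},{"gripper":0,"offset":[5,0.9,0],"angular":[0,0,0]},{"gripper":0,"offset":[5,0.9,0],"angular":[0,0,0]}]}}

```text
clock: 1.35
eef_pos: [0.3317, -0.4053, 0.4043]
orientation: [-0.0, 0.708, 0.706, 0.0]
force: [1.2, -0.1, -0.0]
opening: 0.0881
gripper_force: 0.0
```

>>> {"api": "servo_tool", "payload": {"series": [{"gripper":0,"offset":[5.2,0.9,0],"angular":[0,0,0]},{"gripper":0,"offset":[5.2,0.9,0],"angular":[0,0,0]},{"gripper":0,"offset":[4.5,1.75,0],"angular":[0,0,0]},{"gripper":0,"offset":[4.5,1.75,0],"angular":[0,0,0]},{"gripper":0,"offset":[4.5,1.75,0],"angular":[0,0,0]}]}}

```text
clock: 1.98
eef_pos: [0.4028, -0.1667, 0.4046]
orientation: [0.0, 0.708, 0.706, -0.0]
force: [0.5, -0.6, -0.1]
opening: 0.0879
gripper_force: 0.0
```

>>> {"api": "servo_tool", "payload": {"series": [{"gripper":0,"offset":[4.5,1.9,0],"angular":[0,0,0]},{"gripper":0,"offset":[4.5,1.9,0],"angular":[0,0,0]},{"gripper":0,"offset":[4.5,1.9,0],"angular":[0,0,0]},{"gripper":0,"offset":[4.5,1.9,0],"angular":[0,0,0]},{"gripper":0,"offset":[4.5,1.9,0],"angular":[0,0,0]}]}}

```text
clock: 2.6
eef_pos: [0.4985, 0.0579, 0.4045]
orientation: [0.0, 0.708, 0.706, -0.0]
force: [0.5, 0.5, 0.6]
opening: 0.0873
gripper_force: 0.0
```

>>> {"api": "servo_tool", "payload": {"series": [{"gripper":0,"offset":[4.5,1.9,0],"angular":[0,0,0]},{"gripper":0,"offset":[4.5,1.9,0],"angular":[0,0,0]},{"gripper":0,"offset":[4.5,1.9,0],"angular":[0,0,0]},{"gripper":70,"offset":[0,0,2.5],"angular":[0,0,0]},{"gripper":70,"offset":[0,0,0],"angular":[0,0,0]}]}}

```text
clock: 3.22
eef_pos: [0.5548, 0.1913, 0.3776]
orientation: [-0.001, 0.708, 0.707, -0.002]
force: [0.4, -0.7, -1.5]
opening: 0.0715
gripper_force: 0.0
```

Run:
```python
from h import *
import cv2
a=snapshot("top");b=snapshot("scene");print(get_state()["eef_pos"],get_state()["opening"])
g=get_state()["eef_pos"]+Rt().apply([0,0,.163]);print(g,proj("scene",g),proj("top",g))
cv2.imwrite("pics/d1.png",np.hstack([cv2.resize(a[170:290,215:335],(390,390),interpolation=2),cv2.resize(b[180:330,210:360],(390,390),interpolation=2)]))
```

```text
[0.55542867 0.19087108 0.37969818] 0.06505512989305846
[0.55531448 0.19077443 0.21669825] (np.float64(270.0), np.float64(226.1)) (np.float64(273.1), np.float64(208.4))
```

View pics/d1.png

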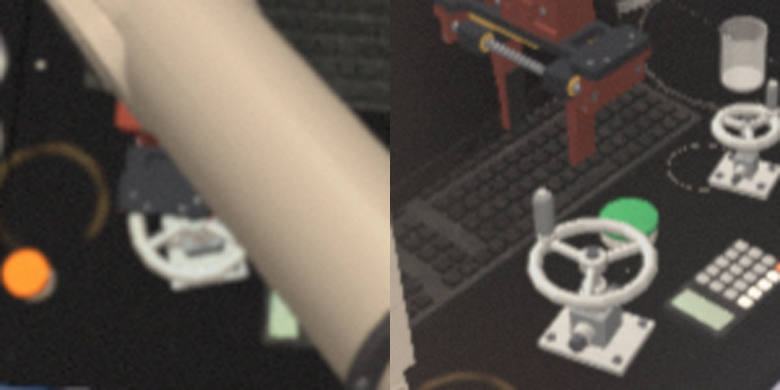

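The open fingers stand above the handle, with the tips at about (253,228) and (283,241) in the scene picture. The handle top is at (269,254), so I need about +7 mm in y and then a descent.

>>> {"api": "servo_tool", "payload": {"series": [{"gripper":70,"offset":[0.8,0.05,2.9],"angular":[0,0,0]},{"gripper":70,"offset":[0,0,3],"angular":[0,0,0]},{"gripper":70,"offset":[0,0,3],"angular":[0,0,0]},{"gripper":70,"offset":[0,0,0],"angular":[0,0,0]},{"gripper":70,"offset":[0,0,0],"angular":[0,0,0]}]}}

```text
clock: 3.95
eef_pos: [0.5565, 0.1994, 0.2923]
orientation: [0.0, 0.708, 0.706, 0.001]
force: [0.0, 0.6, 0.5]
opening: 0.0638
gripper_force: 0.0
```

Run:
```python
from h import *
import cv2
b=snapshot("scene");print(get_state()["eef_pos"])
cv2.imwrite("pics/d2.png",cv2.resize(b[200:320,210:330],(500,500),interpolation=2))
```

```text
[0.55661894 0.19956527 0.29257249]
```

View pics/d2.png

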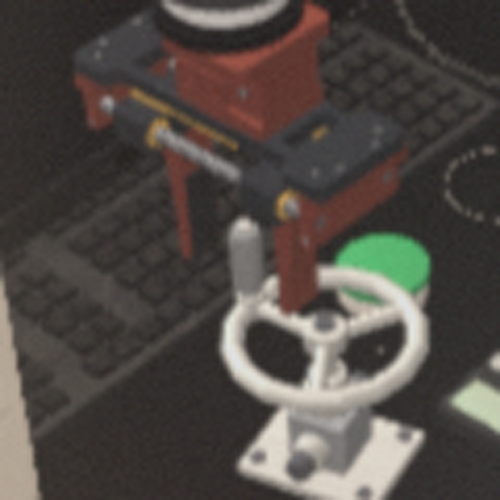

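The handle, at crop (246,258), stands between the far finger (187,255) and the near one (298,310), so I close.

>>> {"api": "servo_tool", "payload": {"newtons": 25, "series": [{"gripper":255,"offset":[0,0,0],"angular":[0,0,0]},{"gripper":255,"offset":[0,0,0],"angular":[0,0,0]},{"gripper":255,"offset":[0,0,0],"angular":[0,0,0]},{"gripper":255,"offset":[0,0,0],"angular":[0,0,0]},{"gripper":255,"offset":[0,0,0],"angular":[0,0,0]}]}}

```text
clock: 4.62
eef_pos: [0.5564, 0.1995, 0.2908]
orientation: [0.0, 0.708, 0.706, 0.001]
force: [3.3, 1.0, -6.8]
opening: 0.0174
gripper_force: 25.1
```

Run:
```python
import numpy as np
p=lambda a:5*np.array([np.sin(np.radians(a)),np.cos(np.radians(a))])
print("start",p(6))
for k in range(40):
    a=6-9*k;print(a,"->",a-9,np.round(p(a-9)-p(a),2),"| 18:",np.round(p(a-18)-p(a),2) if k%2==0 else "")
```

```text
start [0.52264232 4.97260948]
6 -> -3 [-0.78  0.02] | 18: [-1.56 -0.08]
-3 -> -12 [-0.78 -0.1 ] | 18: 
-12 -> -21 [-0.75 -0.22] | 18: [-1.46 -0.56]
-21 -> -30 [-0.71 -0.34] | 18: 
-30 -> -39 [-0.65 -0.44] | 18: [-1.22 -0.98]
-39 -> -48 [-0.57 -0.54] | 18: 
-48 -> -57 [-0.48 -0.62] | 18: [-0.85 -1.31]
-57 -> -66 [-0.37 -0.69] | 18: 
-66 -> -75 [-0.26 -0.74] | 18: [-0.4  -1.51]
-75 -> -84 [-0.14 -0.77] | 18: 
-84 -> -93 [-0.02 -0.78] | 18: [ 0.08 -1.56]
-93 -> -102 [ 0.1  -0.78] | 18: 
-102 -> -111 [ 0.22 -0.75] | 18: [ 0.56 -1.46]
-111 -> -120 [ 0.34 -0.71] | 18: 
-120 -> -129 [ 0.44 -0.65] | 18: [ 0.98 -1.22]
-129 -> -138 [ 0.54 -0.57] | 18: 
-138 -> -147 [ 0.62 -0.48] | 18: [ 1.31 -0.85]
-147 -> -156 [ 0.69 -0.37] | 18: 
-156 -> -165 [ 0.74 -0.26] | 18: [ 1.51 -0.4 ]
-165 -> -174 [ 0.77 -0.14] | 18: 
-174 -> -183 [ 0.78 -0.02] | 18: [1.56 0.08]
-183 -> -192 [0.78 0.1 ] | 18: 
-192 -> -201 [0.75 0.22] | 18: [1.46 0.56]
-201 -> -210 [0.71 0.34] | 18: 
-210 -> -219 [0.65 0.44] | 18: [1.22 0.98]
-219 -> -228 [0.57 0.54] | 18: 
-228 -> -237 [0.48 0.62] | 18: [0.85 1.31]
-237 -> -246 [0.37 0.69] | 18: 
-246 -> -255 [0.26 0.74] | 18: [0.4  1.51]
-255 -> -264 [0.14 0.77] | 18: 
-264 -> -273 [0.02 0.78] | 18: [-0.08  1.56]
-273 -> -282 [-0.1   0.78] | 18: 
-282 -> -291 [-0.22  0.75] | 18: [-0.56  1.46]
-291 -> -300 [-0.34  0.71] | 18: 
-300 -> -309 [-0.44  0.65] | 18: [-0.98  1.22]
-309 -> -318 [-0.54  0.57] | 18: 
-318 -> -327 [-0.62  0.48] | 18: [-1.31  0.85]
-327 -> -336 [-0.69  0.37] | 18: 
-336 -> -345 [-0.74  0.26] | 18: [-1.51  0.4 ]
-345 -> -354 [-0.77  0.14] | 18:
```

>>> {"api": "servo_tool", "payload": {"series": [{"gripper":255,"offset":[-0.78,0.02,0],"angular":[0,0,0]},{"gripper":255,"offset":[-0.78,-0.1,0],"angular":[0,0,0]},{"gripper":255,"offset":[-0.75,-0.22,0],"angular":[0,0,0]},{"gripper":255,"offset":[-0.71,-0.34,0],"angular":[0,0,0]},{"gripper":255,"offset":[0,0,0],"angular":[0,0,0]}]}}

```text
clock: 5.25
eef_pos: [0.5499, 0.1682, 0.2907]
orientation: [0.001, 0.708, 0.706, -0.0]
force: [3.4, -2.0, -1.8]
opening: 0.0174
gripper_force: 25.0
```

>>> {"api": "servo_tool", "payload": {"series": [{"gripper":255,"offset":[-0.65,-0.44,0],"angular":[0,0,0]},{"gripper":255,"offset":[-0.57,-0.54,0],"angular":[0,0,0]},{"gripper":255,"offset":[-0.48,-0.62,0],"angular":[0,0,0]},{"gripper":255,"offset":[-0.37,-0.69,0],"angular":[0,0,0]},{"gripper":255,"offset":[-0.26,-0.74,0],"angular":[0,0,0]}]}}

```text
clock: 5.88
eef_pos: [0.5194, 0.1452, 0.2907]
orientation: [0.001, 0.708, 0.706, -0.0]
force: [3.7, -2.2, -1.9]
opening: 0.0175
gripper_force: 25.0
```

>>> {"api": "servo_tool", "payload": {"series": [{"gripper":255,"offset":[-0.14,-0.77,0],"angular":[0,0,0]},{"gripper":255,"offset":[-0.02,-0.78,0],"angular":[0,0,0]},{"gripper":255,"offset":[0.1,-0.78,0],"angular":[0,0,0]},{"gripper":255,"offset":[0,0,0],"angular":[0,0,0]}]}}

```text
clock: 6.38
eef_pos: [0.4945, 0.1455, 0.2906]
orientation: [-0.0, 0.708, 0.707, -0.001]
force: [-2.9, -3.9, 4.4]
opening: 0.0178
gripper_force: 25.0
```

>>> {"api": "servo_tool", "payload": {"series": [{"gripper":255,"offset":[0.22,-0.75,0],"angular":[0,0,0]},{"gripper":255,"offset":[0.34,-0.71,0],"angular":[0,0,0]},{"gripper":255,"offset":[0.44,-0.65,0],"angular":[0,0,0]}]}}

```text
clock: 6.75
eef_pos: [0.4744, 0.1556, 0.2906]
orientation: [-0.0, 0.708, 0.706, -0.0]
force: [2.2, -2.4, 0.9]
opening: 0.0175
gripper_force: 25.0
```

>>> {"api": "servo_tool", "payload": {"series": [{"gripper":255,"offset":[0.54,-0.57,0],"angular":[0,0,0]},{"gripper":255,"offset":[0.62,-0.48,0],"angular":[0,0,0]},{"gripper":255,"offset":[0.69,-0.37,0],"angular":[0,0,0]}]}}

```text
clock: 7.12
eef_pos: [0.4605, 0.1748, 0.2907]
orientation: [-0.0, 0.708, 0.707, 0.0]
force: [5.2, -2.5, -4.0]
opening: 0.0176
gripper_force: 25.0
```

>>> {"api": "servo_tool", "payload": {"series": [{"gripper":255,"offset":[0.74,-0.26,0],"angular":[0,0,0]},{"gripper":255,"offset":[0.77,-0.14,0],"angular":[0,0,0]},{"gripper":255,"offset":[0.78,-0.02,0],"angular":[0,0,0]}]}}

```text
clock: 7.5
eef_pos: [0.4569, 0.1972, 0.2907]
orientation: [0.0, 0.708, 0.706, 0.0]
force: [6.3, -4.2, -4.3]
opening: 0.0177
gripper_force: 25.0
```

>>> {"api": "servo_tool", "payload": {"series": [{"gripper":255,"offset":[0.78,0.12,0],"angular":[0,0,0]},{"gripper":255,"offset":[0.75,0.22,0],"angular":[0,0,0]},{"gripper":255,"offset":[0.71,0.34,0],"angular":[0,0,0]}]}}

```text
clock: 7.88
eef_pos: [0.4637, 0.219, 0.2906]
orientation: [0.001, 0.708, 0.706, -0.001]
force: [4.2, -6.1, -0.9]
opening: 0.0178
gripper_force: 25.0
```

>>> {"api": "servo_tool", "payload": {"series": [{"gripper":255,"offset":[0.62,0.48,0],"angular":[0,0,0]},{"gripper":255,"offset":[0.56,0.55,0],"angular":[0,0,0]},{"gripper":255,"offset":[0.47,0.63,0],"angular":[0,0,0]}]}}

```text
clock: 8.25
eef_pos: [0.4797, 0.2356, 0.2906]
orientation: [0.0, 0.708, 0.706, -0.001]
force: [0.3, -7.1, 2.8]
opening: 0.0173
gripper_force: 25.0
```

>>> {"api": "servo_tool", "payload": {"series": [{"gripper":255,"offset":[0.36,0.69,0],"angular":[0,0,0]},{"gripper":255,"offset":[0.25,0.74,0],"angular":[0,0,0]},{"gripper":255,"offset":[0.13,0.77,0],"angular":[0,0,0]}]}}

```text
clock: 8.62
eef_pos: [0.5013, 0.2434, 0.2906]
orientation: [-0.0, 0.708, 0.707, -0.001]
force: [-3.0, -4.7, 4.6]
opening: 0.0178
gripper_force: 25.0
```

>>> {"api": "servo_tool", "payload": {"series": [{"gripper":255,"offset":[0.02,0.78,0],"angular":[0,0,0]},{"gripper":255,"offset":[-0.1,0.78,0],"angular":[0,0,0]},{"gripper":255,"offset":[-0.22,0.75,0],"angular":[0,0,0]}]}}

```text
clock: 9.0
eef_pos: [0.5244, 0.2407, 0.2906]
orientation: [-0.001, 0.708, 0.707, -0.001]
force: [-4.3, -4.3, 4.7]
opening: 0.0178
gripper_force: 25.0
```

>>> {"api": "servo_tool", "payload": {"series": [{"gripper":255,"offset":[-0.34,0.71,0],"angular":[0,0,0]},{"gripper":255,"offset":[-0.44,0.65,0],"angular":[0,0,0]},{"gripper":255,"offset":[-0.54,0.57,0],"angular":[0,0,0]}]}}

```text
clock: 9.38
eef_pos: [0.5435, 0.228, 0.2906]
orientation: [-0.001, 0.707, 0.707, -0.0]
force: [-5.8, -0.9, 3.6]
opening: 0.0175
gripper_force: 25.0
```

>>> {"api": "servo_tool", "payload": {"series": [{"gripper":255,"offset":[-0.62,0.48,0],"angular":[0,0,0]},{"gripper":255,"offset":[-0.69,0.37,0],"angular":[0,0,0]}]}}

```text
clock: 9.62
eef_pos: [0.5525, 0.2145, 0.2906]
orientation: [-0.001, 0.707, 0.707, 0.0]
force: [-5.6, 0.7, 2.8]
opening: 0.0172
gripper_force: 25.0
```

>>> {"api": "servo_tool", "payload": {"series": [{"gripper":255,"offset":[-0.74,0.26,0],"angular":[0,0,0]},{"gripper":255,"offset":[-0.77,0.14,0],"angular":[0,0,0]}]}}

```text
clock: 9.88
eef_pos: [0.5554, 0.2037, 0.2908]
orientation: [-0.004, 0.706, 0.708, 0.004]
force: [-4.7, 28.1, -11.8]
opening: 0.0177
gripper_force: 25.0
```

>>> {"api": "servo_tool", "payload": {"series": [{"gripper":255,"offset":[0.1,0,0],"angular":[0,0,0]},{"gripper":255,"offset":[0,0,0],"angular":[0,0,0]},{"gripper":255,"offset":[0,0,0],"angular":[0,0,0]},{"gripper":255,"offset":[0,0,0],"angular":[0,0,0]},{"gripper":255,"offset":[0,0,0],"angular":[0,0,0]}]}}

```text
clock: 10.5
eef_pos: [0.5555, 0.2044, 0.2907]
orientation: [-0.003, 0.706, 0.708, 0.003]
force: [-4.7, 14.4, -5.3]
opening: 0.0174
gripper_force: 25.0
```

>>> {"api": "servo_tool", "payload": {"series": [{"gripper":255,"offset":[0,0,0],"angular":[0,0,0]},{"gripper":255,"offset":[0,0,0],"angular":[0,0,0]},{"gripper":255,"offset":[0,0,0],"angular":[0,0,0]},{"gripper":255,"offset":[0,0,0],"angular":[0,0,0]},{"gripper":255,"offset":[0,0,0],"angular":[0,0,0]}]}}

```text
clock: 11.12
eef_pos: [0.5555, 0.2044, 0.2907]
orientation: [-0.003, 0.706, 0.708, 0.003]
force: [-3.3, 15.0, -4.9]
opening: 0.0178
gripper_force: 25.0
```

Run:
```python
from h import *
import cv2
s=get_state();g=s["eef_pos"]+Rt().apply([0,0,.163]);print(s["clock"],s["eef_pos"],g,s["force"])
print(np.degrees(np.arctan2(g[1]-.1943,g[0]-.5067)))
b=snapshot("scene");cv2.imwrite("pics/d3.png",cv2.resize(b[200:320,210:330],(500,500),interpolation=2))
p=lambda a:5*np.array([np.sin(np.radians(a)),np.cos(np.radians(a))])
for k in range(20):
    a=10+18*k;print(a,"->",a+18,np.round(p(a+18)-p(a),2))
```

```text
11.125 [0.55545792 0.20438317 0.2907248 ] [0.55548494 0.205826   0.12773118] [-3.29450573 15.01423505 -4.86926013]
13.293025748182735
10 -> 28 [ 1.48 -0.51]
28 -> 46 [ 1.25 -0.94]
46 -> 64 [ 0.9  -1.28]
64 -> 82 [ 0.46 -1.5 ]
82 -> 100 [-0.03 -1.56]
100 -> 118 [-0.51 -1.48]
118 -> 136 [-0.94 -1.25]
136 -> 154 [-1.28 -0.9 ]
154 -> 172 [-1.5  -0.46]
172 -> 190 [-1.56  0.03]
190 -> 208 [-1.48  0.51]
208 -> 226 [-1.25  0.94]
226 -> 244 [-0.9   1.28]
244 -> 262 [-0.46  1.5 ]
262 -> 280 [0.03 1.56]
280 -> 298 [0.51 1.48]
298 -> 316 [0.94 1.25]
316 -> 334 [1.28 0.9 ]
334 -> 352 [1.5  0.46]
352 -> 370 [ 1.56 -0.03]
```

View pics/d3.png

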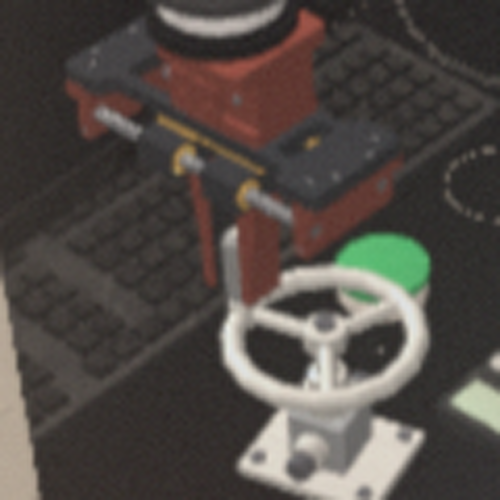

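>>> {"api": "servo_tool", "payload": {"series": [{"gripper":255,"offset":[0.5,-0.08,0],"angular":[0,0,0]},{"gripper":255,"offset":[1.24,-0.47,0],"angular":[0,0,0]},{"gripper":255,"offset":[1.25,-0.94,0],"angular":[0,0,0]},{"gripper":255,"offset":[0.9,-1.28,0],"angular":[0,0,0]}]}}

```text
clock: 11.68
eef_pos: [0.5294, 0.2383, 0.2906]
orientation: [0.001, 0.708, 0.706, 0.0]
force: [0.9, -6.5, 1.8]
opening: 0.0177
gripper_force: 25.0
```

>>> {"api": "servo_tool", "payload": {"series": [{"gripper":255,"offset":[0.41,-1.5,0],"angular":[0,0,0]},{"gripper":255,"offset":[-0.03,-1.56,0],"angular":[0,0,0]},{"gripper":255,"offset":[-0.51,-1.48,0],"angular":[0,0,0]},{"gripper":255,"offset":[-0.94,-1.25,0],"angular":[0,0,0]},{"gripper":255,"offset":[-1.28,-0.9,0],"angular":[0,0,0]}]}}

```text
clock: 12.3
eef_pos: [0.4617, 0.2152, 0.2907]
orientation: [0.0, 0.708, 0.707, 0.001]
force: [11.0, -1.2, -9.6]
opening: 0.0175
gripper_force: 25.0
```

>>> {"api": "servo_tool", "payload": {"series": [{"gripper":255,"offset":[-1.5,-0.39,0],"angular":[0,0,0]},{"gripper":255,"offset":[-1.56,0.03,0],"angular":[0,0,0]},{"gripper":255,"offset":[-1.48,0.51,0],"angular":[0,0,0]},{"gripper":255,"offset":[-1.25,0.94,0],"angular":[0,0,0]},{"gripper":255,"offset":[-0.9,1.28,0],"angular":[0,0,0]}]}}

```text
clock: 12.92
eef_pos: [0.4859, 0.148, 0.2907]
orientation: [-0.0, 0.708, 0.706, -0.0]
force: [-0.4, 7.2, -4.7]
opening: 0.0176
gripper_force: 25.0
```

>>> {"api": "servo_tool", "payload": {"series": [{"gripper":255,"offset":[-0.43,1.5,0],"angular":[0,0,0]},{"gripper":255,"offset":[0.03,1.54,0],"angular":[0,0,0]},{"gripper":255,"offset":[0.51,1.46,0],"angular":[0,0,0]},{"gripper":255,"offset":[0.94,1.23,0],"angular":[0,0,0]},{"gripper":255,"offset":[1.28,0.9,0],"angular":[0,0,0]}]}}

```text
clock: 13.55
eef_pos: [0.5524, 0.1712, 0.2905]
orientation: [-0.0, 0.708, 0.706, -0.002]
force: [-9.3, 0.2, 6.4]
opening: 0.0177
gripper_force: 25.0
```

>>> {"api": "servo_tool", "payload": {"series": [{"gripper":255,"offset":[1.5,0.41,0],"angular":[0,0,0]},{"gripper":255,"offset":[1.56,-0.03,0],"angular":[0,0,0]},{"gripper":255,"offset":[1.48,-0.51,0],"angular":[0,0,0]},{"gripper":255,"offset":[1.25,-0.94,0],"angular":[0,0,0]},{"gripper":255,"offset":[0.9,-1.28,0],"angular":[0,0,0]}]}}

```text
clock: 14.18
eef_pos: [0.5289, 0.2385, 0.2906]
orientation: [0.001, 0.708, 0.706, 0.0]
force: [1.7, -5.8, 2.4]
opening: 0.0177
gripper_force: 25.0
```

>>> {"api": "servo_tool", "payload": {"series": [{"gripper":255,"offset":[0.43,-1.5,0],"angular":[0,0,0]},{"gripper":255,"offset":[-0.03,-1.55,0],"angular":[0,0,0]},{"gripper":255,"offset":[-0.51,-1.46,0],"angular":[0,0,0]},{"gripper":255,"offset":[-0.94,-1.23,0],"angular":[0,0,0]},{"gripper":255,"offset":[-1.28,-0.88,0],"angular":[0,0,0]}]}}

```text
clock: 14.8
eef_pos: [0.4618, 0.2152, 0.2907]
orientation: [-0.0, 0.708, 0.707, 0.001]
force: [9.5, -0.4, -7.7]
opening: 0.0177
gripper_force: 25.0
```

>>> {"api": "servo_tool", "payload": {"series": [{"gripper":255,"offset":[-1.5,-0.39,0],"angular":[0,0,0]},{"gripper":255,"offset":[-1.56,0.03,0],"angular":[0,0,0]},{"gripper":255,"offset":[-1.48,0.51,0],"angular":[0,0,0]},{"gripper":255,"offset":[-1.25,0.94,0],"angular":[0,0,0]},{"gripper":255,"offset":[-0.9,1.28,0],"angular":[0,0,0]}]}}

```text
clock: 15.42
eef_pos: [0.4865, 0.1477, 0.2907]
orientation: [-0.0, 0.708, 0.706, -0.0]
force: [0.0, 7.2, -4.7]
opening: 0.0175
gripper_force: 25.0
```

>>> {"api": "servo_tool", "payload": {"series": [{"gripper":255,"offset":[-0.43,1.5,0],"angular":[0,0,0]},{"gripper":255,"offset":[0.03,1.54,0],"angular":[0,0,0]},{"gripper":255,"offset":[0.51,1.46,0],"angular":[0,0,0]},{"gripper":255,"offset":[0.94,1.23,0],"angular":[0,0,0]},{"gripper":255,"offset":[1.28,0.85,0],"angular":[0,0,0]}]}}

```text
clock: 16.05
eef_pos: [0.5523, 0.1712, 0.2905]
orientation: [-0.0, 0.708, 0.706, -0.002]
force: [-9.6, -0.7, 7.6]
opening: 0.0173
gripper_force: 25.0
```

>>> {"api": "servo_tool", "payload": {"series": [{"gripper":255,"offset":[1.4,0.35,0],"angular":[0,0,0]},{"gripper":255,"offset":[1.2,0,0],"angular":[0,0,0]},{"gripper":255,"offset":[0.6,-0.08,0],"angular":[0,0,0]},{"gripper":255,"offset":[0,0,0],"angular":[0,0,0]},{"gripper":255,"offset":[0,0,0],"angular":[0,0,0]}]}}

```text
clock: 16.68
eef_pos: [0.5554, 0.2038, 0.2908]
orientation: [0.0, 0.708, 0.706, 0.002]
force: [5.2, 2.6, -4.8]
opening: 0.0174
gripper_force: 25.0
```

Run:
```python
from h import *
import cv2
s=get_state();g=s["eef_pos"]+Rt().apply([0,0,.163]);print(s["clock"],s["eef_pos"],g,s["force"])
print(np.degrees(np.arctan2(g[1]-.1943,g[0]-.5067)))
b=snapshot("scene");cv2.imwrite("pics/d4.png",cv2.resize(b[200:320,210:330],(500,500),interpolation=2))
```

```text
16.675 [0.55538321 0.20384731 0.29076652] [0.55576377 0.20419816 0.12776734] [ 5.20624246  2.64073785 -4.78941199]
11.405804610019336
```

View pics/d4.png

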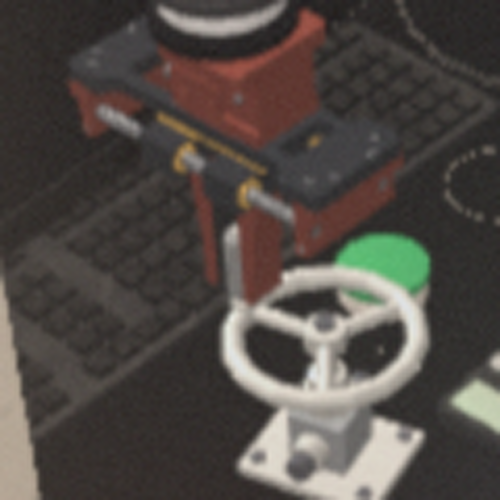

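The picture matches the one taken at the stop, and the pose is about 1.6 mm short of it. A small nudge closes the gap.

>>> {"api": "servo_tool", "payload": {"series": [{"gripper":255,"offset":[0.15,-0.03,0],"angular":[0,0,0]},{"gripper":255,"offset":[0,0,0],"angular":[0,0,0]},{"gripper":255,"offset":[0,0,0],"angular":[0,0,0]},{"gripper":255,"offset":[0,0,0],"angular":[0,0,0]},{"gripper":255,"offset":[0,0,0],"angular":[0,0,0]}]}}

```text
clock: 17.35
eef_pos: [0.5553, 0.2044, 0.2908]
orientation: [0.001, 0.708, 0.706, 0.001]
force: [5.2, 0.2, -4.5]
opening: 0.0173
gripper_force: 25.0
```

Run:
```python
from h import *
import cv2
s=get_state();g=s["eef_pos"]+Rt().apply([0,0,.163]);print(s["clock"],s["eef_pos"],g,s["force"],abs(s["qvel"]).max())
b=cv2.resize(snapshot("scene")[200:320,210:330],(500,500),interpolation=2)
f=lambda i:np.float32(cv2.cvtColor(i,6))
r=[f(cv2.imread(f"pics/d{k}.png")) for k in(3,4)]+[f(b)]
for sl in[(slice(215,310),slice(205,245)),(slice(295,345),slice(225,320)),(slice(360,480),slice(240,420))]:
    for k in(1,2):print(k,[round(x,2) for x in cv2.phaseCorrelate(np.ascontiguousarray(r[0][sl]),np.ascontiguousarray(r[k][sl]),cv2.createHanningWindow((sl[1].stop-sl[1].start,sl[0].stop-sl[0].start),5))[0]])
```

```text
17.35 [0.55531615 0.20441603 0.29075216] [0.55569031 0.20452694 0.12775263] [ 5.20466228  0.20574138 -4.51682229] 0.001952551196334409
1 [0.16, 0.01]
2 [0.03, -0.02]
1 [0.07, -0.12]
2 [-0.01, 0.1]
1 [-0.03, 0.01]
2 [-0.01, -0.0]
```

```bash
python3 -c "from rig import *;print(job_done())"
```

```text
the job is handed in; nothing more can be done
None
```

I turned the larger valve clockwise to its stop, paused there just over a second, then opened it two full turns to within about 1.5° and handed it in at 17.4 s, still gripping the handle with the wheel still. The arm touched nothing else on the bench as far as I could tell, though I did not re-photograph all of it at the end.

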